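# Clear the rib and hold a clay tile flush with a spacer

## Task

Take the wooden rib off the clay tile and hang it by its eye on its storage post, lying flat on the post's base. Then stand the wooden spacer upright on the board in the gap between the tile and the stop blocks, at the one block where the gap is wide enough (do not force it in at the narrow one), and push the tile with it until the tile sits flush along the fence. Finish while still gripping the spacer and pressing the tile firmly against the fence with it, not letting go, and with no part of the robot touching the tile itself; leave the vase, bowl and jar alone.

Things in the scene. Friction and masses are not known exactly. Their poses are not given: they have to be found in the camera images.
- jig: Fixed plywood board 190 x 190 mm, 18 mm thick, lying flat on the table; origin at the centre of its underside, z up. A plain aluminium fence bar runs along its +x edge: inner face at x = +70 mm, 170 mm long in y, 20 mm thick, top 40 mm above the table. Two stop blocks stand on its opposite (-x) side, side by side in y, one centred at y = +28 mm, the other at y = -28 mm; which is which varies. The tile lies between fence and stop blocks.
- stop_thin: Fixed plain aluminium stop block on the board, 24 mm deep (x) x 55 mm wide (y) x 11 mm high; axes parallel to the board's. Origin at the bottom middle of its outer (-x) face, 18 mm above the table; its inner face is at x = +24 mm. Because it is the thin one, the gap between it and the tile is wide: about 29 to 33 mm at the start, 38 mm when the tile is flush.
- stop_thick: Fixed aluminium stop block like the other, but 49 mm deep (x), 55 mm wide (y), 11 mm high; same origin convention, its inner face is at x = +49 mm. The gap between it and the tile is only 3 to 9 mm at the start, 13 mm when the tile is flush: too narrow for the spacer.
- tile_mid (a point): Centre of the loose terracotta tile, 90 (x) x 140 (y) x 13 mm (z), 0.22 to 0.36 kg, lying flat on the board, roughly parallel to the fence and 5 to 9 mm short of it. Axes as the tile's, x towards the fence. Flush against the fence its centre is at x = +25 mm in the board's frame. Smooth, it slides on the board under 1 to 2 N; pushed off-centre it turns a little and may need about 12 N against the fence to swing parallel.
- rib_mid (a point): Centre of a flat wooden potter's rib lying on the tile: 110 mm long (x, from -55 to +55), 48 mm wide (y; sides straight from x = -31 to +55), 8 mm thick (z), -x end rounded, +x end square with a round eye of 24 mm diameter. It overhangs the gap with its round end. 30 g.
- rib_eye (a point): Centre of the rib's eye, a 24 mm through hole, 36 mm from the rib's centre along its +x; same axes.
- post: Fixed storage post: a round wooden base, 110 mm across and 12 mm high, with an upright steel pin 12 mm in diameter in its middle, tapering at its tip; pin top 55 mm above the table. Origin at the middle of its underside. A rib hung on it lies flat on the base, its centre 16 mm above the table.
- spacer_mid (a point): Centre (39 mm above its foot) of the loose wooden spacer that stands upright on the table, 78 mm tall and 18 mm thick (x) throughout; its lower 42 mm are 34 mm wide (y), its upper 36 mm, the handle, are 24 mm wide. z up. 50 g. Standing on the board its centre is 57 mm above the table.
- vase: Bystander: terracotta vase with a narrow neck, 118 mm tall, 80 mm across; origin under its middle.
- bowl: Bystander: terracotta bowl, 96 mm across, 45 mm high; origin under its middle.
- slip_jar: Bystander: white jar with a lid, 60 mm across, 75 mm high; origin under its middle.
There are look-alikes about, which are no part of the job. Of the things shaped like the part that bears spacer_mid, the wooden one is meant. Of the things that look like the part that bears tile_mid, the larger one is meant.

How it is judged:
By the outcome, as a careful person would: the job done as asked, in the order asked, and still so for the second after the job is handed in, while the arm keeps its last pose, push and grip.
It also fails if it takes over 67 s, if anything falls off the work surface, if the arm or the gripper's body presses on something with over 40 N, if the wrist force passes 120 N, or if a joint passes its speed limit or range.

## Robot

A 6-joint arm with a two-finger parallel gripper is mounted at the origin on the work surface. World frame = base frame: x ahead of the robot, y to its left, z up, the work surface at z = 0. Lengths are in mm, angles in degrees, forces in N, time in s.
With the tool pointing down it reaches from about 300 to 850 mm from the base axis. Payload 4.2 kg.
Tool frame: the origin (TCP) lies midway between the tips of the shut fingers; the grasp point (between the pads) lies 19 mm behind it (env.tcp_to_grasp is the distance from the TCP to the grasp point, in mm); z points along the fingers, x is the direction in which the jaws open and shut, and the axes are right-handed (so a half turn about z gives the same grasp; the last joint's range is limited). The gripper opens to 91 mm and grips with 3 to 60 N. Pads are 32 mm wide; open, the fingers measure 118 mm over their backs; the gripper's body (76 mm by 178 mm) begins 60 mm behind the grasp point.
Start: joints at [69.271, 18.312, 89.639, -0, 72.044, -1.146], TCP at [192.733, 541.754, 213.976] pointing down, gripper open.
Joint ranges: [-177.97, 177.97], [-48.28, 115.42], [12.27, 149.76], [-77.06, 257.06], [2.81, 150.46], [-146.56, 146.56]. Speed limits (degrees/s): [147.25, 147.25, 180, 180, 180, 180].

## Interface

Orientations are given as [roll, pitch, yaw] about the fixed x, y, z axes, in that order (R = Rz(yaw) Ry(pitch) Rx(roll)).
In Python, from workcell import env gives the robot as it stands.
- The arm moves only by the tool drive_tool, never from a script. Its argument "motion" is a list of rows, each a list of 2 entries, a list of its own where there are three numbers: the shift along the world's x, y, z in m, then the turn, a rotation vector about the world's x, y, z in rad. In form: [[[dx, dy, dz], [wx, wy, wz]], ...]. A call has exactly 10 rows; each row shifts and turns the commanded pose from where the row before left it; what a row does not reach is not made up. A row lasts 1/12 s, in which the tool goes at most 41.7 mm and 7.16 degrees, less where a joint would pass 70% of its speed; a pose out of reach is approached as far as the arm can. A call is refused whole if a number of a shift passes 0.0417 or a number of a turn 0.125, either way. A call with a gripper value outside its range is refused whole. "claw" is the opening, from 0 (shut) to 1 (fully open), set as the call begins (left out, the last holds). The fingers move at their own pace and stop on an object; "force" is the grip in N (left out, the last holds). Time passes only in rows, so rows that do not move let the fingers close, or fill a call up. It gives the time, the measured TCP pose, the force and the opening at its end, in the units of the state.
- env.state(): the state, without advancing time (a new reading comes with each control period).
- env.grab_frame(name): name is "scene" or "side" or "wrist"; returns the picture (400x640x3 uint8, red, green, blue); there is no depth.
- env.camera_params(name): a dict with "fov_y" (degrees; the focal length in pixels is half the picture's height over the tangent of half this angle, whatever the lens; pixels are square), "cx", "cy" (the principal point, pixels), "pose" (4x4, takes a point from camera to world coordinates). Camera axes: x right, y down, z forward; pixel columns grow to the right and rows downward; lengths in mm; the calibration is good to about 2 mm. A picture is of the moment at which its call begins: read the wrist's pose just before it. camera_params takes no time and is no camera call; for the wrist camera it gives the pose at the moment of the call.
- env.job_done(): hands the job in, once; it reports no verdict.
The state is a dict: "time_s": time; "qpos": joint angles; "qvel": joint speeds; "effort": joint torques, N m; "ee_pos": TCP position; "ee_rot": TCP orientation; "force": force on the tool from outside, world axes, zero at the start; "torque": the same for the moment, N m; "gripper_width": finger opening in mm.
Only numpy, scipy, OpenCV 4.12 (cv2) and the standard library are available. Lean on these libraries where they do the work, as an engineer would, in place of code of your own. Each camera call takes 0.05 s, during which the arm holds its last target.

## Working session

There is one attempt and no reset: what is moved stays moved. The work goes in short steps, Python scripts to look and compute and a tool call to move; the robot and the scene stay as the last step left them, time stands still between calls to the robot, and variables do not carry over. Pictures are saved under pics/ and viewed, and the job is handed in when it is done.

Besides the shell and the picture viewer there is one more tool, called after "Emit:" by a JSON object that holds its "method" and its "body", one argument or row to a line. drive_tool: Moves the arm, as the interface text tells. Its arguments: {"type":"object","properties":{"motion":{"type":"array","items":{"type":"array"}},"claw":{"type":"number"},"force":{"type":"number"}},"required":["motion"]}

```bash
mkdir -p pics; ls; python3 - <<'E'
from workcell import env
import cv2, numpy as np
print(env.state())
for n in ["scene","side","wrist"]:
    p=env.camera_params(n); print(n,p)
    f=env.grab_frame(n); cv2.imwrite(f"pics/{n}0.png",f[:,:,::-1])
E
```

```text
pics
{'time_s': 0.0, 'qpos': array([ 6.92716972e+01,  1.83503988e+01,  8.97073821e+01, -1.70053405e-03,
        7.20422271e+01, -1.14694696e+00]), 'qvel': array([ 0.12103604, -0.0235977 ,  0.03588098,  0.05112346, -0.08495797,
       -0.07115972]), 'effort': array([ 8.90559804e-04, -4.12464309e+01, -2.31980324e+01,  7.26947444e-02,
        4.55647276e-02, -1.52552043e-04]), 'ee_pos': array([192.54684001, 541.26506456, 213.12611044]), 'ee_rot': array([-1.79999615e+02,  1.00020375e-01,  7.04191702e+01]), 'force': array([-0.06273314,  0.10022761,  0.24924359]), 'torque': array([ 0.0177548 , -0.01249661, -0.03399604]), 'gripper_width': 91.18171497309842}
scene {'fov_y': 51.429865769395654, 'cx': 315.82945321528416, 'cy': 195.05620651360024, 'pose': array([[ 1.35193370e-01,  8.34240581e-01, -5.34570300e-01,
         1.09381759e+03],
       [ 9.90758159e-01, -1.19812142e-01,  6.35871148e-02,
        -7.32177606e+01],
       [-1.10010611e-02, -5.38226443e-01, -8.42728469e-01,
         8.24306246e+02],
       [ 0.00000000e+00,  0.00000000e+00,  0.00000000e+00,
         1.00000000e+00]])}
sid
[... 170 characters left out ...]
e+02],
       [-3.91252856e-01, -6.67959037e-01,  6.33049704e-01,
        -6.99218279e+02],
       [ 1.61938804e-02, -6.92776302e-01, -7.20970702e-01,
         8.27371433e+02],
       [ 0.00000000e+00,  0.00000000e+00,  0.00000000e+00,
         1.00000000e+00]])}
wrist {'fov_y': 63.748119734581884, 'cx': 325.8671159650043, 'cy': 202.41119518146306, 'pose': array([[ 3.34279884e-01,  9.13552866e-01,  2.31685390e-01,
         1.27042628e+02],
       [ 9.42473011e-01, -3.23693551e-01, -8.34692115e-02,
         5.64870447e+02],
       [-1.25847063e-03,  2.46259306e-01, -9.69203163e-01,
         3.84355280e+02],
       [ 0.00000000e+00,  0.00000000e+00,  0.00000000e+00,
         1.00000000e+00]])}
```

View pics/scene0.png

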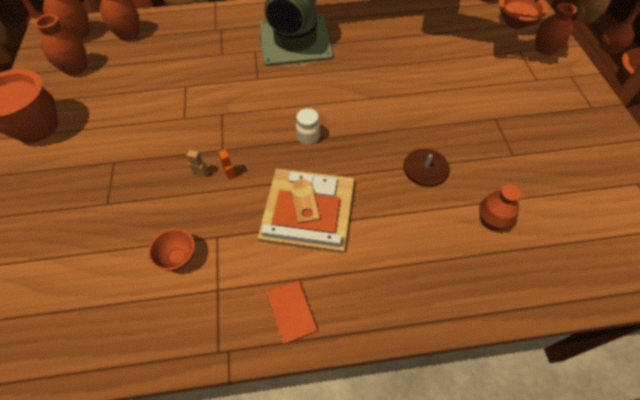

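View pics/side0.png

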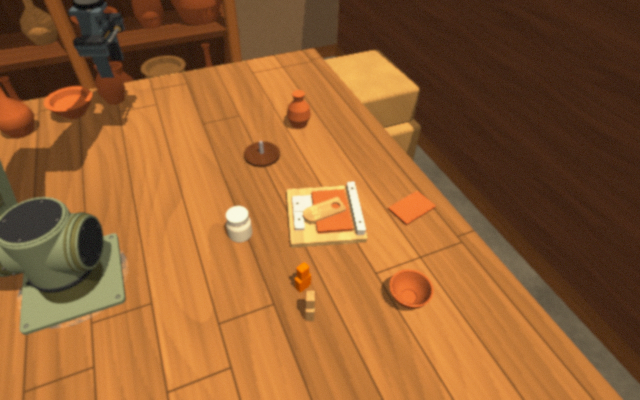

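View pics/wrist0.png

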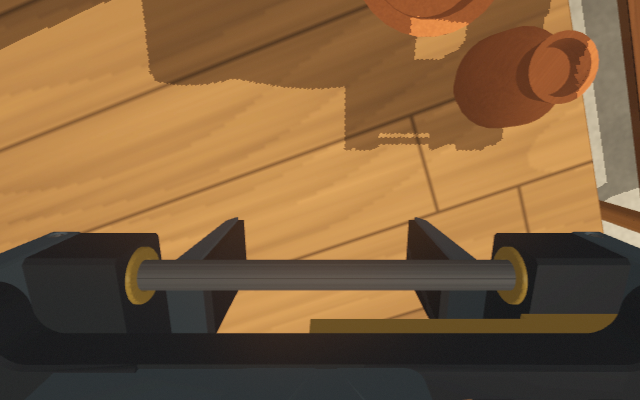

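Scene view: the jig is at (308,208), with the rib on the tile and its eye at about (307,213). The post is at (427,165), bowl (172,250), jar (308,126) and vase (500,207). Candidates:
- **Spacer:** tan at (197,163) or orange at (227,163). I choose the tan, wooden one.
- **Tile:** the one in the jig at (305,212) or the loose one at (291,311). I choose the jig tile, which is the larger.

I'll check both choices in a close crop.

```bash
cat > h.py <<'E'
from workcell import env
import cv2, numpy as np
def cam(n): 
    p=env.camera_params(n); f=200/np.tan(np.radians(p['fov_y']/2)); return f,p['cx'],p['cy'],np.array(p['pose'])
def cast(n,uv,z,c=None):
    f,cx,cy,T=c or cam(n); uv=np.atleast_2d(np.array(uv,float))
    d=np.c_[(uv[:,0]-cx)/f,(uv[:,1]-cy)/f,np.ones(len(uv))]@T[:3,:3].T
    o=T[:3,3]; return o+d*((z-o[2])/d[:,2])[:,None]
def proj(n,P,c=None):
    f,cx,cy,T=c or cam(n); q=(np.atleast_2d(P)-T[:3,3])@T[:3,:3]; return np.c_[f*q[:,0]/q[:,2]+cx,f*q[:,1]/q[:,2]+cy]
def crop(src,dst,x0,y0,w,h,k):
    im=cv2.imread(src)[y0:y0+h,x0:x0+w]; cv2.imwrite(dst,cv2.resize(im,None,fx=k,fy=k,interpolation=cv2.INTER_CUBIC))
E
python3 - <<'E'
from h import *
crop("pics/scene0.png","pics/c1.png",180,140,190,120,4)
crop("pics/side0.png","pics/c2.png",280,170,100,75,8)
crop("pics/side0.png","pics/c3.png",270,250,80,75,8)
print(cast("scene",[[308,208],[197,172],[427,167]],0)); print(cast("side",[[327,215],[309,315],[262,155]],0))
E
```

```text
[[ 603.51255119  -33.72017594    0.        ]
 [ 463.07149993 -290.31602665    0.        ]
 [ 528.8003727   269.92371257    0.        ]]
[[ 614.95811245  -35.38538025    0.        ]
 [ 461.009314   -285.61388251    0.        ]
 [ 531.1187669   262.70280901    0.        ]]
```

View pics/c1.png

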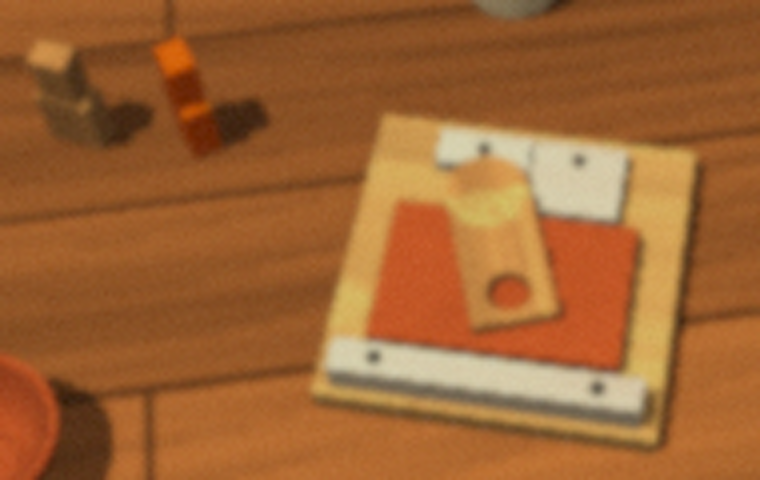

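View pics/c2.png

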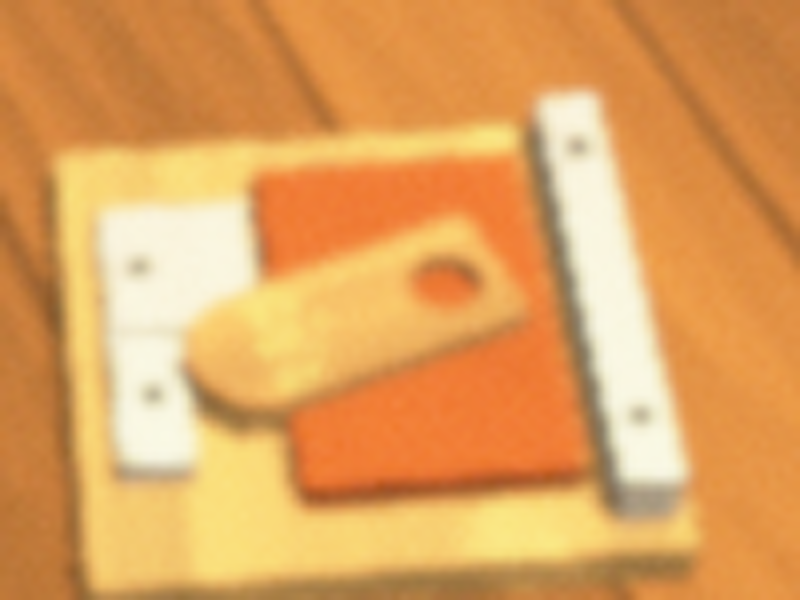

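View pics/c3.png

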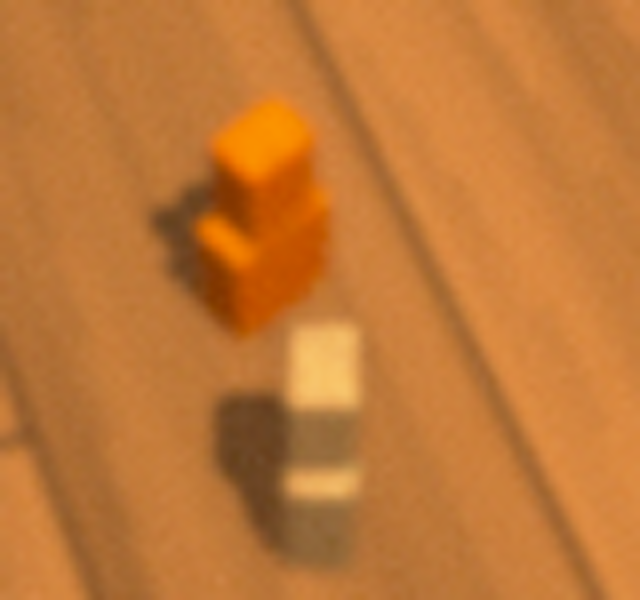

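The crops show the tan wooden spacer at scene (197,163) beside the orange look-alike. On the jig, the thin stop is the left one in the scene view, on the jig's -y side. The rib's round end overhangs there. Next are rough poses from both fixed views.

```bash
python3 - <<'E'
from h import *
def c1(p): return (np.array(p,float)+.5)/4-.5+[180,140]
def c2(p): return (np.array(p,float)+.5)/8-.5+[280,170]
def c3(p): return (np.array(p,float)+.5)/8-.5+[270,250]
def show(t,A,B=None,z=0):
    a=cast("scene",[c1(p) for p in A],z)[:,:2].round(1); print(t,z,"scene",a.tolist())
    if B: 
        f=c3 if t.startswith('sp') else c2
        print("   side",cast("side",[f(p) for p in B],z)[:,:2].round(1).tolist())
show("board corners TL TR BR BL",[(383,115),(700,152),(660,440),(313,398)],[(90,595),(55,155),(520,128),(700,555)],18)
show("fence top ends",[(330,340),(645,380)],[(650,490),(540,95)],40)
show("tile corners",[(395,203),(640,230),(625,368),(368,335)],[(305,492),(258,178),(515,158),(585,468)],31)
show("eye",[(510,292)],[(447,281)],39)
show("round end",[(485,158)],[(200,385)],39)
show("square corners",[(473,330),(560,314)],[(525,318),(463,216)],39)
show("sp top",[(50,55)],[(325,365)],78)
show("or top",[(180,55)],None,78)
for n,uv in [("scene",(430,155)),("side",(261,142))]: print("pin top",cast(n,[uv],55))
E
```

```text
board corners TL TR BR BL 18 scene [[493.1, -98.4], [546.9, 85.0], [727.3, 29.6], [676.5, -151.7]]
   side [[488.2, -102.6], [543.7, 79.7], [697.4, 31.6], [667.2, -159.3]]
fence top ends 40 scene [[654.5, -138.4], [702.0, 24.9]]
   side [[654.6, -145.8], [699.6, 23.8]]
tile corners 31 scene [[565.8, -96.4], [603.7, 39.1], [688.9, 16.6], [649.3, -118.4]]
   side [[560.1, -99.9], [598.9, 31.3], [683.0, 7.4], [644.1, -124.0]]
eye 39 scene [[638.1, -39.0]]
   side [[634.3, -42.3]]
round end 39 scene [[547.7, -42.2]]
   side [[543.9, -53.7]]
square corners 39 scene [[658.8, -61.6], [655.6, -13.8]]
   side [[650.6, -66.5], [651.5, -17.7]]
sp top 78 scene [[468.1, -281.8]]
   side [[463.8, -284.7]]
or top 78 scene [[478.8, -208.0]]
pin top [[533.80767703 263.56119183  55.        ]]
pin top [[530.44263136 256.090683    55.        ]]
```

Emit:
{"method": "drive_tool", "body": {
  "motion": [
    [[0.034,-0.023,0],[0,0,0.035]],
    [[0.034,-0.023,0],[0,0,0.035]],
    [[0.034,-0.023,0],[0,0,0.035]],
    [[0.034,-0.023,0],[0,0,0.035]],
    [[0.034,-0.023,0],[0,0,0.035]],
    [[0.034,-0.023,0],[0,0,0.035]],
    [[0.034,-0.023,0],[0,0,0.035]],
    [[0.034,-0.023,0],[0,0,0.035]],
    [[0.034,-0.023,0],[0,0,0.035]],
    [[0.034,-0.023,0],[0,0,0.035]]
  ]
}}

```text
time_s: 0.98
ee_pos: [534.0, 310.2, 213.7]
ee_rot: [-180.0, 0.0, 90.6]
force: [0.0, 0.6, 0.8]
gripper_width: 90.9
```

Emit:
{"method": "drive_tool", "body": {
  "motion": [
    [[0.034,-0.023,0],[0,0,0]],
    [[0.034,-0.023,0],[0,0,0]],
    [[0,0,0],[0,0,0]],
    [[0,0,0],[0,0,0]],
    [[0,0,0],[0,0,0]],
    [[0,0,0],[0,0,0]],
    [[0,0,0],[0,0,0]],
    [[0,0,0],[0,0,0]],
    [[0,0,0],[0,0,0]],
    [[0,0,0],[0,0,0]]
  ]
}}

```text
time_s: 1.82
ee_pos: [600.3, 266.3, 214.2]
ee_rot: [180.0, -0.0, 90.5]
force: [-0.7, -0.4, -0.3]
gripper_width: 91.3
```

```bash
cat >> h.py <<'E'
def wshot(name):
    c=cam("wrist"); f=env.grab_frame("wrist"); cv2.imwrite(f"pics/{name}.png",f[:,:,::-1]); 
    np.save(f"pics/{name}.npy",np.r_[c[0],c[1],c[2],c[3].ravel()]); s=env.state(); print(s['time_s'],s['ee_pos'].round(1),s['ee_rot'].round(2),s['force'].round(2),s['gripper_width']); return c
def wload(name):
    a=np.load(f"pics/{name}.npy"); return a[0],a[1],a[2],a[3:].reshape(4,4)
E
python3 - <<'E'
from h import *
c=wshot("w1"); print(proj("wrist",[[532,260,12],[532,260,55]],c))
E
```

```text
1.8667 [600.4 266.2 214.2] [ 1.7999e+02 -1.0000e-02  9.0510e+01] [ 0.62 -0.11 -0.59] 90.95813471606925
[[320.53922863 121.76763162]
 [319.88127964 121.92810949]]
```

View pics/w1.png

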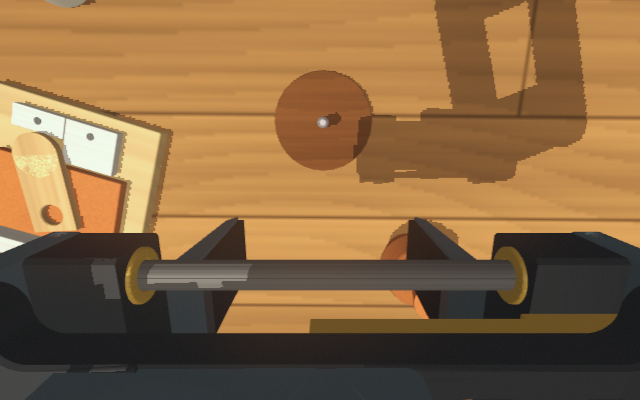

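Wrist view: the pin is at (323,122) and the base is centred at about (323.5,120), which puts the post near (531,263). Next I look at the jig.

Emit:
{"method": "drive_tool", "body": {
  "motion": [
    [[0.0075,-0.034,-0.007],[0,0,0]],
    [[0.0075,-0.034,-0.007],[0,0,0]],
    [[0.0075,-0.034,-0.007],[0,0,0]],
    [[0.0075,-0.034,-0.007],[0,0,0]],
    [[0.0075,-0.034,-0.007],[0,0,0]],
    [[0.0075,-0.034,-0.007],[0,0,0]],
    [[0.0075,-0.034,-0.007],[0,0,0]],
    [[0.0075,-0.034,-0.007],[0,0,0]],
    [[0.0075,-0.034,-0.007],[0,0,0]],
    [[0,0,0],[0,0,0]]
  ]
}}

```text
time_s: 2.7
ee_pos: [668.4, -46.5, 149.2]
ee_rot: [-179.9, 0.2, 90.2]
force: [-0.4, 0.8, -0.4]
gripper_width: 91.4
```

```bash
python3 - <<'E'
from h import *
c=wshot("w2")
crop("pics/w2.png","pics/w2c.png",170,0,320,235,2)
print(proj("wrist",[[602,-42,39]],c))
c1=wload("w1")
im=cv2.imread("pics/w1.png"); hsv=cv2.cvtColor(im,cv2.COLOR_BGR2HSV)
print("pin",cast("",[[323,122]],55,c1),"base",cast("",[[323.5,120]],12,c1))
E
```

```text
2.75 [668.1 -43.4 149.8] [-1.7991e+02  2.0000e-02  9.0220e+01] [-0.4   1.3  -1.02] 91.40855680480117
[[331.53201464 124.72843297]]
pin [[532.03792013 263.10785885  55.        ]] base [[530.03818102 263.31741509  12.        ]]
```

View pics/w2c.png

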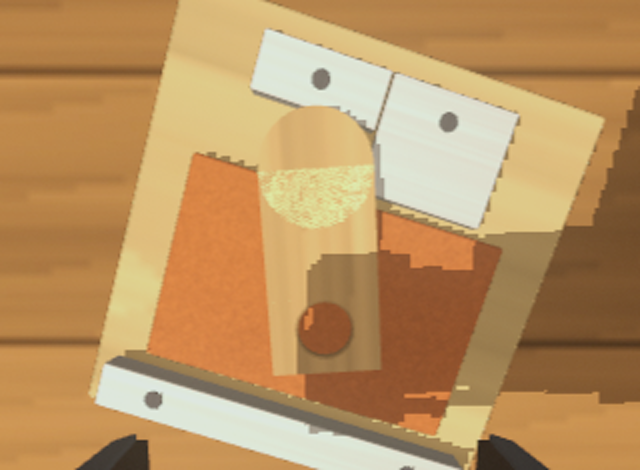

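The arm was still settling during that picture. I'll retake it and measure.

```bash
python3 - <<'E'
from h import *
c=wshot("w3")
im=cv2.imread("pics/w3.png")[0:235,170:490]
cv2.imwrite("pics/w3c.png",cv2.resize(im,None,fx=2.5,fy=2.5,interpolation=cv2.INTER_CUBIC))
E
```

```text
2.8 [668.1 -41.4 150.4] [-1.7994e+02 -4.0000e-02  9.0330e+01] [-0.43  0.8   1.02] 91.26823314622689
```

View pics/w3c.png

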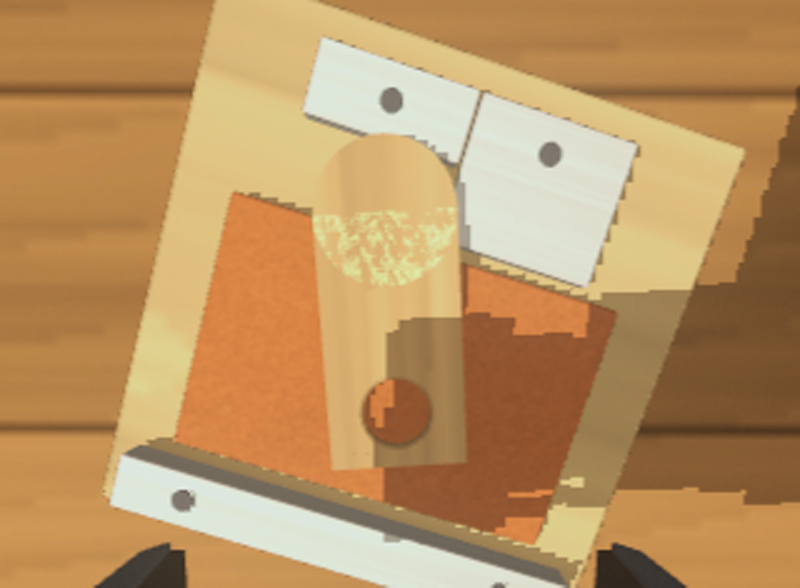

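```bash
python3 - <<'E'
from h import *
c=wload("w3")
def g(P,z): return cast("",(np.array(P,float)+.5)/2.5-.5+[170,0],z,c)[:,:2]
def ang(a,b): return np.degrees(np.arctan2(*(b-a)[::-1]))
eye,tip,s1,s2,l1,l2,r1,r2=g([(397,412),(385,134),(333,470),(467,461),(313,225),(333,470),(459,225),(467,461)],39)
print("eye",eye,"tip",tip,"sq",s1,s2,np.linalg.norm(s1-s2),"len",np.linalg.norm(tip-(s1+s2)/2))
print("ang tip-eye",ang(tip,eye),"left",ang(l1,l2),"right",ang(r1,r2))
print("centre from mid",(tip+(s1+s2)/2)/2)
t=g([(233,193),(616,312),(538,545),(175,440)],31); print("tile",t, [np.linalg.norm(t[i]-t[(i+1)%4]) for i in range(4)],"c",t.mean(0), "yaw y edge",ang(t[0],t[1])-90)
th=g([(323,38),(480,90),(458,165),(304,112)],29); print("thin",th,"yaw",ang(th[0],th[1])-90,ang(th[3],th[2])-90)
tk=g([(483,92),(638,143),(589,287),(465,248)],29); print("thick",tk,ang(tk[0],tk[1])-90)
f=g([(120,452),(572,578)],40);print("fence inner top",f,ang(*f)-90)
b=g([(745,150),(108,500),(215,0)],18);print("board TR,BL, left edge ang",b,ang(b[2],b[1]))
E
```

```text
eye [635.63639508 -41.00437379] tip [545.4732767  -45.50775642] sq [656.52368367 -63.75313537] [653.02181586 -15.91639956] 47.96474091892273 len 109.44659709610666
ang tip-eye 2.8593795102422774 left 3.8576228507989203 right 3.519978173821773
centre from mid [600.12301323 -42.67126194]
tile [[ 562.66281268  -96.9821108 ]
 [ 601.19418294   35.61972013]
 [ 686.59543465   12.51360089]
 [ 647.28982803 -121.75835765]] [np.float64(138.0866107251525), np.float64(88.47184037836942), np.float64(139.90671735800407), np.float64(88.17932940414516)] c [624.43556458 -42.65178686] yaw y edge -16.20278004244915
thin [[514.73907313 -65.91443435]
 [529.97225671 -14.14780633]
 [553.14731338 -20.84793986]
 [536.94607988 -72.59497637]] yaw -16.397388741357574 -17.38456822139878
thick [[530.57190265 -13.13397248]
 [545.96280717  39.5022902 ]
 [592.74375983  26.07623815]
 [579.91838828 -17.74175337]] -16.29898132793457
fence inner top [[ 650.17482061 -139.08379055]
 [ 696.51275389   23.94569487]] -15.866760534411512
board TR,BL, left edge ang [[ 546.05631653   80.22391245]
 [ 673.10720788 -152.67690426]
 [ 500.29519417 -102.79264895]] -16.101417188055894
```

All sizes check: rib 109.4 × 48.0, tile about 139 × 88. Rib centre is (600,-42.7) with yaw 3.6°, jig yaw is -16.2°, and the thin stop is at the jig's -y. Next I go for the rib.

Emit:
{"method": "drive_tool", "body": {
  "motion": [
    [[-0.0085,0,-0.0112],[0,0,0.007]],
    [[-0.0085,0,-0.0112],[0,0,0.007]],
    [[-0.0085,0,-0.0112],[0,0,0.007]],
    [[-0.0085,0,-0.0112],[0,0,0.007]],
    [[-0.0085,0,-0.0112],[0,0,0.007]],
    [[-0.0085,0,-0.0112],[0,0,0.007]],
    [[-0.0085,0,-0.0112],[0,0,0.007]],
    [[-0.0085,0,-0.0112],[0,0,0.007]],
    [[0,0,0],[0,0,0]],
    [[0,0,0],[0,0,0]]
  ]
}}

```text
time_s: 3.63
ee_pos: [600.1, -39.0, 61.6]
ee_rot: [-180.0, -0.0, 93.7]
force: [-0.9, -0.6, 0.5]
gripper_width: 91.6
```

Emit:
{"method": "drive_tool", "body": {
  "motion": [
    [[0,-0.0037,-0.007],[0,0,0]],
    [[0,0,-0.007],[0,0,0]],
    [[0,0,-0.007],[0,0,0]],
    [[0,0,-0.004],[0,0,0]],
    [[0,0,-0.0025],[0,0,0]],
    [[0,0,-0.001],[0,0,0]],
    [[0,0,0],[0,0,0]],
    [[0,0,0],[0,0,0]],
    [[0,0,0],[0,0,0]],
    [[0,0,0],[0,0,0]]
  ]
}}

```text
time_s: 4.47
ee_pos: [600.5, -44.0, 33.2]
ee_rot: [180.0, -0.0, 93.7]
force: [-0.5, -0.4, -0.4]
gripper_width: 91.1
```

Emit:
{"method": "drive_tool", "body": {
  "motion": [
    [[0,0,0],[0,0,0]],
    [[0,0,0],[0,0,0]],
    [[0,0,0],[0,0,0]],
    [[0,0,0],[0,0,0]],
    [[0,0,0],[0,0,0]],
    [[0,0,0],[0,0,0]],
    [[0,0,0],[0,0,0]],
    [[0,0,0],[0,0,0]],
    [[0,0,0],[0,0,0]],
    [[0,0,0],[0,0,0]]
  ],
  "claw": 0.3,
  "force": 12
}}

```text
time_s: 5.3
ee_pos: [600.2, -44.0, 32.9]
ee_rot: [-180.0, -0.0, 93.7]
force: [-0.3, 0.4, -1.0]
gripper_width: 47.6
```

Emit:
{"method": "drive_tool", "body": {
  "motion": [
    [[0,0,0.004],[0,0,0]],
    [[0,0,0.008],[0,0,0]],
    [[0,0,0.01],[0,0,0]],
    [[0,0,0.01],[0,0,0]],
    [[0,0,0.01],[0,0,0]],
    [[0,0,0.01],[0,0,0]],
    [[0,0,0.01],[0,0,0]],
    [[0,0,0],[0,0,0]],
    [[0,0,0],[0,0,0]],
    [[0,0,0],[0,0,0]]
  ]
}}

```text
time_s: 6.13
ee_pos: [599.9, -43.9, 94.7]
ee_rot: [-180.0, -0.0, 93.7]
force: [-0.9, -0.6, -0.1]
gripper_width: 47.4
```

```bash
python3 - <<'E'
from h import *
c=wshot("w4")
f=env.grab_frame("side")[:,:,::-1]; cv2.imwrite("pics/s4.png",f); f=env.grab_frame("scene")[:,:,::-1]; cv2.imwrite("pics/sc4.png",f)
a=cv2.resize(cv2.imread("pics/s4.png")[150:260,250:400],None,fx=2.6,fy=2.6); b=cv2.resize(cv2.imread("pics/sc4.png")[130:240,240:390],None,fx=2.6,fy=2.6)
cv2.imwrite("pics/m4.png",np.hstack([a,b]))
E
```

```text
6.1833 [599.7 -43.9  94.3] [-1.7993e+02 -2.0000e-02  9.3670e+01] [ 0.29  0.12 -1.1 ] 47.71188053486243
```

View pics/w4.png

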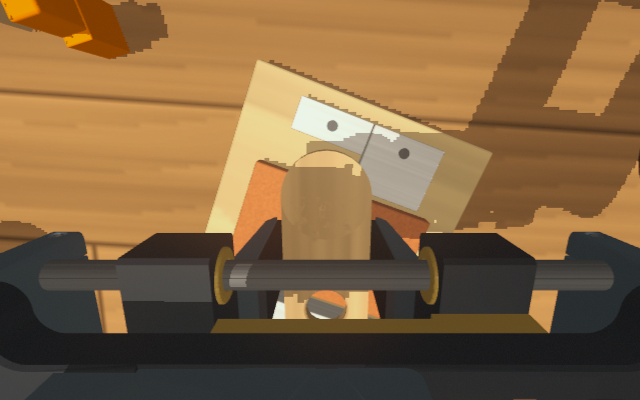

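View pics/m4.png

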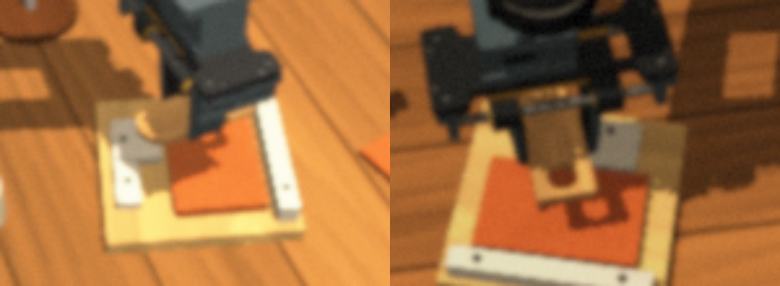

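```bash
python3 - <<'E'
from h import *
c=wload("w4"); s=np.array([599.7,-43.9]); u=np.array([np.cos(np.radians(3.7)),np.sin(np.radians(3.7))])
for z in (98,100,102):
  t=cast("",[[327,150]],z,c)[0,:2]; print(z,t,(t-s)@u,(t-s)@[-u[1],u[0]])
e=cast("",[[326,304]],100,c)[0,:2]; print("eye~",e,(e-s)@u,(e-s)@[-u[1],u[0]])
E
```

```text
98 [545.03896791 -46.66664446] -54.72563559074434 0.7665248602847656
100 [544.86573318 -46.68663606] -54.89979933101998 0.7577541590834987
102 [544.69249846 -46.70662767] -55.07396307129563 0.748983457882239
eye~ [632.93381814 -41.44387045] 33.32304588650854 0.3063550417754646
```

Emit:
{"method": "drive_tool", "body": {
  "motion": [
    [[-0.0105,0.0305,0],[0,0,0]],
    [[-0.0105,0.0305,0],[0,0,0]],
    [[-0.0105,0.0305,0],[0,0,0]],
    [[-0.0105,0.0305,0],[0,0,0]],
    [[-0.0105,0.0305,0],[0,0,0]],
    [[-0.0105,0.0305,0],[0,0,0]],
    [[-0.0105,0.0305,0],[0,0,0]],
    [[-0.0105,0.0305,0],[0,0,0]],
    [[-0.0105,0.0305,0],[0,0,0]],
    [[-0.0105,0.0305,0],[0,0,0]]
  ]
}}

```text
time_s: 7.12
ee_pos: [494.3, 262.3, 94.4]
ee_rot: [-180.0, 0.0, 93.7]
force: [-0.5, 0.5, -0.8]
gripper_width: 48.1
```

Emit:
{"method": "drive_tool", "body": {
  "motion": [
    [[0,0,0],[0,0,0]],
    [[0,0,0],[0,0,0]],
    [[0,0,0],[0,0,0]],
    [[0,0,-0.004],[0,0,0]],
    [[0,0,-0.005],[0,0,0]],
    [[0,0,-0.005],[0,0,0]],
    [[0,0,-0.005],[0,0,0]],
    [[0,0,0],[0,0,0]],
    [[0,0,0],[0,0,0]],
    [[0,0,0],[0,0,0]]
  ]
}}

```text
time_s: 7.95
ee_pos: [495.4, 260.9, 75.8]
ee_rot: [180.0, -0.0, 93.7]
force: [1.0, -0.4, -0.1]
gripper_width: 47.7
```

```bash
python3 - <<'E'
from h import *
c=wshot("w5")
f=env.grab_frame("side")[:,:,::-1]; cv2.imwrite("pics/s5.png",f); f=env.grab_frame("scene")[:,:,::-1]; cv2.imwrite("pics/sc5.png",f)
a=cv2.resize(cv2.imread("pics/s5.png")[90:190,200:330],None,fx=3,fy=3); b=cv2.resize(cv2.imread("pics/sc5.png")[110:210,360:490],None,fx=3,fy=3)
cv2.imwrite("pics/m5.png",np.hstack([a,b]))
E
```

```text
8.0 [495.4 261.1  76. ] [ 1.7998e+02 -1.0000e-02  9.3670e+01] [ 0.1   0.48 -0.22] 47.37257804284341
```

View pics/w5.png

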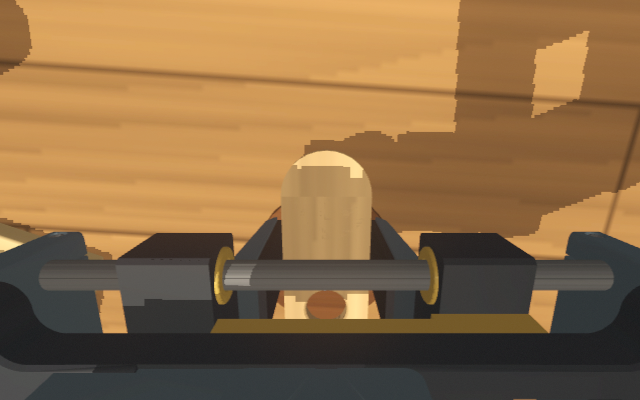

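View pics/m5.png

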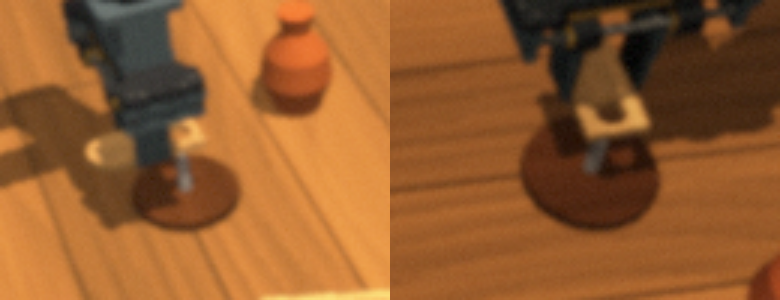

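```bash
python3 - <<'E'
from h import *
print(cast("scene",[[434,147.3]],82)); print(cast("side",[[200+184/3,90+131/3]],82))
print("expected",[531,263])
print(cast("scene",[[430,155]],55),cast("side",[[261,142]],55))
E
```

```text
[[533.24390034 266.97306005  82.        ]]
[[534.69489415 259.15028544  82.        ]]
expected [531, 263]
[[533.80767703 263.56119183  55.        ]] [[530.44263136 256.090683    55.        ]]
```

Emit:
{"method": "drive_tool", "body": {
  "motion": [
    [[-0.001,-0.0015,0],[0,0,0]],
    [[0,0,-0.004],[0,0,0]],
    [[0,0,-0.004],[0,0,0]],
    [[0,0,-0.004],[0,0,0]],
    [[0,0,-0.004],[0,0,0]],
    [[0,0,-0.004],[0,0,0]],
    [[0,0,-0.004],[0,0,0]],
    [[0,0,-0.004],[0,0,0]],
    [[0,0,-0.004],[0,0,0]],
    [[0,0,-0.004],[0,0,0]]
  ]
}}

```text
time_s: 8.93
ee_pos: [494.2, 259.6, 39.4]
ee_rot: [-180.0, -0.0, 93.7]
force: [-0.4, -0.1, 0.1]
gripper_width: 47.8
```

```bash
python3 - <<'E'
from h import *
f=env.grab_frame("side")[:,:,::-1]; cv2.imwrite("pics/s6.png",f); f=env.grab_frame("scene")[:,:,::-1]; cv2.imwrite("pics/sc6.png",f)
a=cv2.resize(cv2.imread("pics/s6.png")[110:180,220:300],None,fx=4.8,fy=4.8); b=cv2.resize(cv2.imread("pics/sc6.png")[120:190,385:465],None,fx=4.8,fy=4.8)
cv2.imwrite("pics/m6.png",np.hstack([a,b])); print(env.state()['force'],env.state()['ee_pos'])
E
```

```text
[ 0.05362677  0.5145415  -0.99193304] [493.76921533 259.32861811  39.08050613]
```

View pics/m6.png

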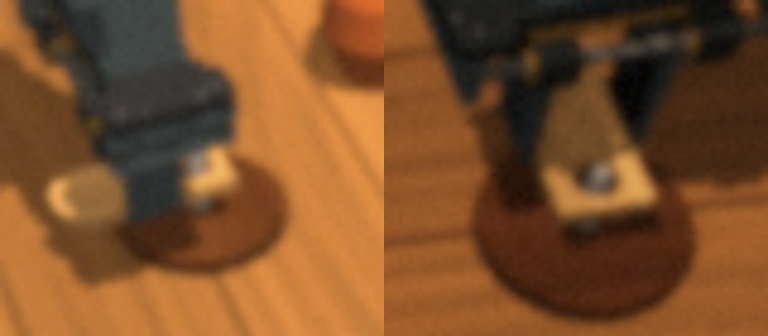

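Both views show the pin through the eye. I lower onto the base.

Emit:
{"method": "drive_tool", "body": {
  "motion": [
    [[0,0,-0.005],[0,0,0]],
    [[0,0,-0.005],[0,0,0]],
    [[0,0,-0.005],[0,0,0]],
    [[0,0,-0.004],[0,0,0]],
    [[0,0,-0.002],[0,0,0]],
    [[0,0,-0.002],[0,0,0]],
    [[0,0,-0.001],[0,0,0]],
    [[0,0,-0.0005],[0,0,0]],
    [[0,0,0],[0,0,0]],
    [[0,0,0],[0,0,0]]
  ]
}}

```text
time_s: 9.87
ee_pos: [494.3, 259.6, 15.5]
ee_rot: [180.0, -0.0, 93.7]
force: [-0.4, 0.8, -1.1]
gripper_width: 47.9
```

Emit:
{"method": "drive_tool", "body": {
  "motion": [
    [[0,0,-0.001],[0,0,0]],
    [[0,0,0],[0,0,0]],
    [[0,0,0],[0,0,0]],
    [[0,0,0],[0,0,0]],
    [[0,0,0],[0,0,0]],
    [[0,0,0],[0,0,0]],
    [[0,0,0],[0,0,0]],
    [[0,0,0],[0,0,0]],
    [[0,0,0],[0,0,0]],
    [[0,0,0],[0,0,0]]
  ]
}}

```text
time_s: 10.7
ee_pos: [494.2, 259.6, 14.4]
ee_rot: [180.0, -0.0, 93.7]
force: [-0.0, 0.1, -0.6]
gripper_width: 47.9
```

Emit:
{"method": "drive_tool", "body": {
  "motion": [
    [[0,0,0],[0,0,0]],
    [[0,0,0],[0,0,0]],
    [[0,0,0],[0,0,0]],
    [[0,0,0],[0,0,0]],
    [[0,0,0],[0,0,0]],
    [[0,0,0.004],[0,0,0]],
    [[0,0,0.01],[0,0,0]],
    [[0,0,0.02],[0,0,0]],
    [[0,0,0.03],[0,0,0]],
    [[0,0,0.036],[0,0,0]]
  ],
  "claw": 0.85
}}

```text
time_s: 11.53
ee_pos: [493.1, 259.0, 114.8]
ee_rot: [-179.8, 0.1, 93.7]
force: [0.8, -0.4, -0.3]
gripper_width: 77.4
```

```bash
python3 - <<'E'
from h import *
c=wshot("w7")
f=env.grab_frame("side")[:,:,::-1]; cv2.imwrite("pics/s7.png",f); f=env.grab_frame("scene")[:,:,::-1]; cv2.imwrite("pics/sc7.png",f)
a=cv2.resize(cv2.imread("pics/s7.png")[110:180,220:300],None,fx=4.8,fy=4.8); b=cv2.resize(cv2.imread("pics/sc7.png")[120:190,385:465],None,fx=4.8,fy=4.8)
cv2.imwrite("pics/m7.png",np.hstack([a,b])); print(env.state()['force'],env.state()['ee_pos'])
E
```

```text
11.5833 [497.7 261.3 123.2] [179.36  -0.28  93.68] [1.68 1.31 4.41] 77.36869353887467
[ 0.12111664 -0.63605554 -0.43760748] [496.31438086 260.62639374 118.28299695]
```

View pics/m7.png

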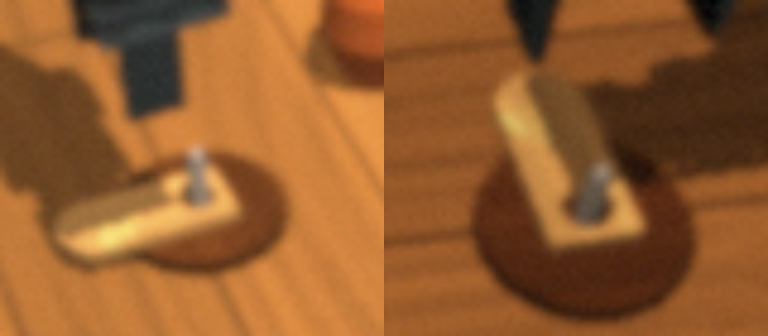

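Rib is on the pin, flat on the base. Next I measure the spacer's orientation from the first pictures.

```bash
python3 - <<'E'
from h import *
c3=lambda p:(np.array(p,float)+.5)/8-.5+[270,250]
c1=lambda p:(np.array(p,float)+.5)/4-.5+[180,140]
q=cast("side",[c3(p) for p in [(288,325),(358,322),(360,405),(288,410)]],78)[:,:2];print(q,np.diff(q,axis=0),q.mean(0))
q=cast("scene",[c1(p) for p in [(37,40),(77,43),(70,73),(28,65)]],78)[:,:2];print(q,np.diff(q,axis=0),q.mean(0))
print(proj("scene",[[400,-40,0]]),cast("scene",[[308,140]],0),cast("side",[[238,238]],0))
E
```

```text
[[ 459.49117086 -270.23266907]
 [ 476.43578445 -276.28182605]
 [ 467.60483631 -298.6193539 ]
 [ 450.32026329 -292.99559267]] [[ 16.9446136   -6.04915698]
 [ -8.83094815 -22.33752785]
 [-17.28457302   5.62376124]] [ 463.46301373 -284.53236042]
[[ 455.87318538 -289.4925223 ]
 [ 461.42883616 -266.58084817]
 [ 482.82935549 -270.19479869]
 [ 473.56777832 -294.07416998]] [[  5.55565078  22.91167412]
 [ 21.40051933  -3.61395051]
 [ -9.26157717 -23.8793713 ]] [ 468.42478884 -280.08558478]
[[295.67284335 140.93993064]] [[401.46904565  -8.23649955   0.        ]] [[376.78804377 -21.54889119   0.        ]]
```

Emit:
{"method": "drive_tool", "body": {
  "motion": [
    [[-0.0031,-0.0357,0.0021],[0,0,-0.117]],
    [[-0.0031,-0.0357,0.0021],[0,0,-0.117]],
    [[-0.0031,-0.0357,0.0021],[0,0,-0.117]],
    [[-0.0031,-0.0357,0.0021],[0,0,-0.117]],
    [[-0.0031,-0.0357,0.0021],[0,0,-0.117]],
    [[-0.0031,-0.0357,0.0021],[0,0,-0.117]],
    [[-0.0031,-0.0357,0.0021],[0,0,-0.117]],
    [[-0.0031,-0.0357,0.0021],[0,0,-0.117]],
    [[-0.0031,-0.0357,0.0021],[0,0,-0.117]],
    [[-0.0031,-0.0357,0.0021],[0,0,-0.117]]
  ]
}}

```text
time_s: 12.52
ee_pos: [461.9, -98.9, 134.8]
ee_rot: [-179.9, 0.1, 26.3]
force: [0.8, 0.1, -0.3]
gripper_width: 77.5
```

Emit:
{"method": "drive_tool", "body": {
  "motion": [
    [[-0.0031,-0.0357,0.0021],[0,0,-0.117]],
    [[-0.0031,-0.0357,0.0021],[0,0,-0.117]],
    [[-0.0031,-0.0357,0.0021],[0,0,-0.117]],
    [[-0.0031,-0.0357,0.0021],[0,0,-0.117]],
    [[-0.0031,-0.0357,0.0021],[0,0,-0.117]],
    [[-0.0031,-0.0357,0.0021],[0,0,-0.117]],
    [[-0.0031,-0.0357,0.0021],[0,0,-0.117]],
    [[0,0,0],[0,0,0]],
    [[0,0,0],[0,0,0]],
    [[0,0,0],[0,0,0]]
  ]
}}

```text
time_s: 13.35
ee_pos: [440.8, -346.5, 149.1]
ee_rot: [-179.9, 0.1, -20.3]
force: [-0.3, -0.0, 0.2]
gripper_width: 77.6
```

```bash
python3 - <<'E'
from h import *
c=wshot("w8")
c=wshot("w8")
E
```

```text
13.4 [ 441.  -346.   149.3] [-1.7994e+02  1.2000e-01 -2.0220e+01] [-0.75 -0.06  0.24] 77.67283323004354
13.45 [ 441.2 -345.9  149.6] [-1.7995e+02  9.0000e-02 -2.0190e+01] [ 0.24 -1.05  0.04] 77.51861629627619
```

View pics/w8.png

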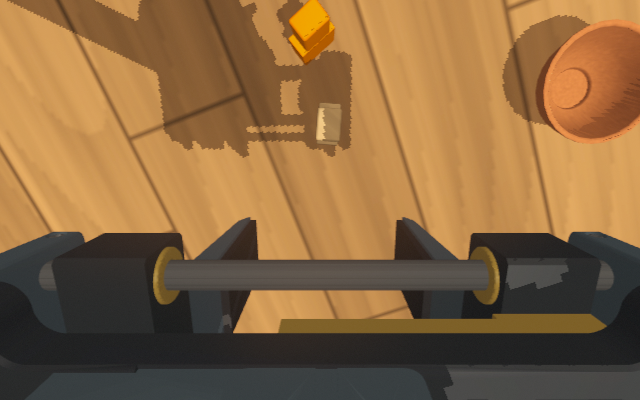

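```bash
python3 - <<'E'
from h import *
crop("pics/w8.png","pics/w8c.png",290,80,70,75,8)
E
```

```text
(no output)
```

View pics/w8c.png

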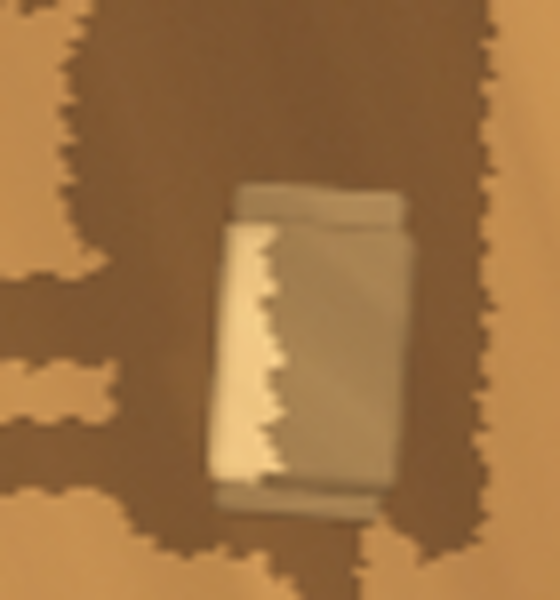

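```bash
python3 - <<'E'
from h import *
c=wload("w8")
q=cast("",(np.array([(227,223),(412,235),(395,488),(208,475)],float)+.5)/8-.5+[290,80],78,c)[:,:2]
print(q,np.linalg.norm(np.diff(q,axis=0),axis=1),q.mean(0))
a=lambda d:np.degrees(np.arctan2(d[1],d[0]))
print(a(q[1]-q[0]),a(q[2]-q[3]),a(q[0]-q[3])-90,a(q[1]-q[2])-90)
E
```

```text
[[ 462.15737963 -270.12628713]
 [ 477.51910236 -276.87935254]
 [ 468.51788501 -297.58290791]
 [ 452.65745774 -290.50128923]] [16.78053687 22.57563108 17.3695848 ] [ 465.21295619 -283.7724592 ]
-23.730453516617615 -24.06057477382098 -24.997464644804694 -23.49780119042373
```

Emit:
{"method": "drive_tool", "body": {
  "motion": [
    [[0.003,0.0078,-0.006],[0,0,-0.0083]],
    [[0.003,0.0078,-0.006],[0,0,-0.0083]],
    [[0.003,0.0078,-0.006],[0,0,-0.0083]],
    [[0.003,0.0078,-0.006],[0,0,-0.0083]],
    [[0.003,0.0078,-0.006],[0,0,-0.0083]],
    [[0.003,0.0078,-0.006],[0,0,-0.0083]],
    [[0.003,0.0078,-0.006],[0,0,-0.0083]],
    [[0.003,0.0078,-0.006],[0,0,-0.0083]],
    [[0,0,0],[0,0,0]],
    [[0,0,0],[0,0,0]]
  ]
}}

```text
time_s: 14.28
ee_pos: [465.6, -284.5, 101.7]
ee_rot: [180.0, 0.0, -24.0]
force: [0.3, 0.7, 0.5]
gripper_width: 77.4
```

Emit:
{"method": "drive_tool", "body": {
  "motion": [
    [[0,0,-0.012],[0,0,0]],
    [[0,0,-0.012],[0,0,0]],
    [[0,0,-0.012],[0,0,0]],
    [[0,0,-0.012],[0,0,0]],
    [[0,0,-0.012],[0,0,0]],
    [[0,0,-0.008],[0,0,0]],
    [[0,0,-0.005],[0,0,0]],
    [[0,0,-0.0015],[0,0,0]],
    [[0,0,0],[0,0,0]],
    [[0,0,0],[0,0,0]]
  ]
}}

```text
time_s: 15.12
ee_pos: [465.9, -285.3, 28.1]
ee_rot: [180.0, -0.1, -24.1]
force: [-0.5, 0.6, -0.1]
gripper_width: 77.6
```

```bash
python3 - <<'E'
from h import *
f=env.grab_frame("side")[:,:,::-1]; cv2.imwrite("pics/s9.png",f); f=env.grab_frame("scene")[:,:,::-1]; cv2.imwrite("pics/sc9.png",f)
a=cv2.resize(cv2.imread("pics/s9.png")[250:340,260:360],None,fx=3.9,fy=3.9); b=cv2.resize(cv2.imread("pics/sc9.png")[110:200,150:250],None,fx=3.9,fy=3.9)
cv2.imwrite("pics/m9.png",np.hstack([a,b])); print(env.state()['force'],env.state()['ee_pos'])
E
```

```text
[0.69390841 0.04212545 0.55379446] [ 465.9762708  -285.2470152    28.24560136]
```

View pics/m9.png

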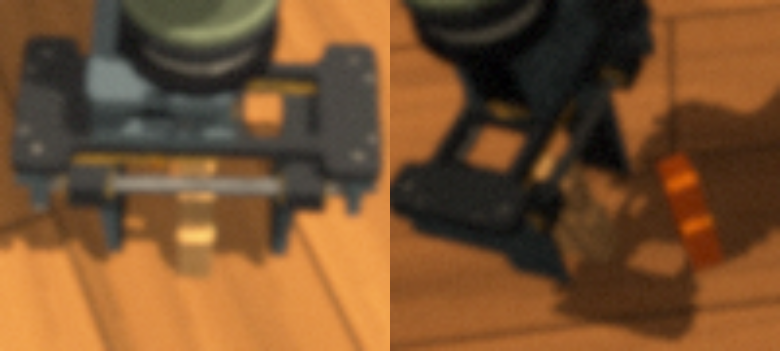

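The spacer is between the jaws and the orange one is clear. I close the gripper and lift.

Emit:
{"method": "drive_tool", "body": {
  "motion": [
    [[0,0,0],[0,0,0]],
    [[0,0,0],[0,0,0]],
    [[0,0,0],[0,0,0]],
    [[0,0,0],[0,0,0]],
    [[0,0,0],[0,0,0]],
    [[0,0,0],[0,0,0]],
    [[0,0,0],[0,0,0]],
    [[0,0,0],[0,0,0]],
    [[0,0,0],[0,0,0]],
    [[0,0,0],[0,0,0]]
  ],
  "claw": 0,
  "force": 35
}}

```text
time_s: 16.05
ee_pos: [465.5, -284.9, 27.5]
ee_rot: [180.0, -0.0, -24.1]
force: [0.2, 0.4, 0.5]
gripper_width: 18.2
```

Emit:
{"method": "drive_tool", "body": {
  "motion": [
    [[0,0,0],[0,0,0]],
    [[0,0,0],[0,0,0]],
    [[0,0,0.005],[0,0,0]],
    [[0,0,0.01],[0,0,0]],
    [[0,0,0.015],[0,0,0]],
    [[0,0,0.015],[0,0,0]],
    [[0,0,0.015],[0,0,0]],
    [[0,0,0.015],[0,0,0]],
    [[0,0,0.005],[0,0,0]],
    [[0,0,0],[0,0,0]]
  ]
}}

```text
time_s: 16.88
ee_pos: [466.5, -285.6, 109.6]
ee_rot: [180.0, -0.2, -24.1]
force: [0.2, -0.1, -0.3]
gripper_width: 18.1
```

```bash
python3 - <<'E'
from h import *
c=wshot("w10")
f=env.grab_frame("side")[:,:,::-1]; cv2.imwrite("pics/s10.png",f)
a=cv2.resize(cv2.imread("pics/s10.png")[220:340,240:380],None,fx=3.3,fy=3.3); b=cv2.imread("pics/w10.png")[100:360,200:440]; b=cv2.resize(b,(int(240*396/260),396))
cv2.imwrite("pics/m10.png",np.hstack([a[:396],b])[:, :800])
E
```

```text
16.9333 [ 465.8 -285.1  108.4] [ 1.7999e+02 -1.0000e-01 -2.4090e+01] [ 0.25  0.66 -0.26] 17.937798721837442
```

View pics/m10.png

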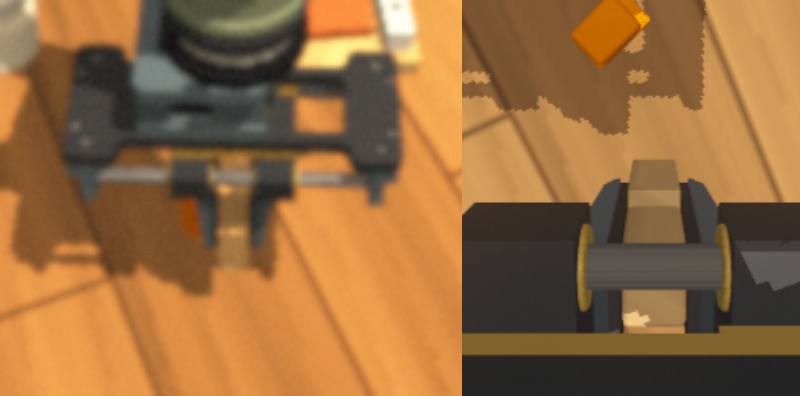

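Holding at 18 mm. I rise over the orange look-alike and go above the thin-block gap, aiming at (561,-46) with yaw -16.2°.

Emit:
{"method": "drive_tool", "body": {
  "motion": [
    [[0,0,0.018],[0,0,0]],
    [[0,0,0.018],[0,0,0]],
    [[0.0095,0.024,0],[0,0,0.014]],
    [[0.0095,0.024,0],[0,0,0.014]],
    [[0.0095,0.024,0],[0,0,0.014]],
    [[0.0095,0.024,0],[0,0,0.014]],
    [[0.0095,0.024,0],[0,0,0.014]],
    [[0.0095,0.024,0],[0,0,0.014]],
    [[0.0095,0.024,0],[0,0,0.014]],
    [[0.0095,0.024,0],[0,0,0.014]]
  ]
}}

```text
time_s: 17.82
ee_pos: [541.1, -91.6, 142.3]
ee_rot: [180.0, 0.1, -17.6]
force: [-0.0, 0.6, -1.1]
gripper_width: 17.9
```

Emit:
{"method": "drive_tool", "body": {
  "motion": [
    [[0.0095,0.024,0],[0,0,0.014]],
    [[0.0095,0.024,0],[0,0,0.014]],
    [[0,0,-0.01],[0,0,0]],
    [[0,0,-0.015],[0,0,0]],
    [[0,0,-0.015],[0,0,0]],
    [[0,0,-0.015],[0,0,0]],
    [[0,0,-0.005],[0,0,0]],
    [[0,0,0],[0,0,0]],
    [[0,0,0],[0,0,0]],
    [[0,0,0],[0,0,0]]
  ]
}}

```text
time_s: 18.65
ee_pos: [561.0, -45.3, 84.1]
ee_rot: [-180.0, -0.1, -16.1]
force: [0.3, -0.0, -0.2]
gripper_width: 18.0
```

```bash
python3 - <<'E'
from h import *
c=wshot("w11")
f=env.grab_frame("side")[:,:,::-1]; cv2.imwrite("pics/s11.png",f); f=env.grab_frame("scene")[:,:,::-1]; cv2.imwrite("pics/sc11.png",f)
a=cv2.resize(cv2.imread("pics/s11.png")[150:250,270:390],None,fx=3.3,fy=3.3); b=cv2.resize(cv2.imread("pics/sc11.png")[155:255,250:370],None,fx=3.3,fy=3.3)
cv2.imwrite("pics/m11.png",np.hstack([a,b]))
p=env.state()['ee_pos'][:2]; t=np.radians(-16.2); print("jig",p@[np.cos(t),np.sin(t)]-594.5,p@[-np.sin(t),np.cos(t)]-135)
E
```

```text
18.7 [561.1 -45.2  84.3] [-1.7999e+02 -1.0000e-01 -1.6080e+01] [ 0.19 -0.23 -1.  ] 17.98925316961213
jig -43.14226371787595 -21.79837915440538
```

View pics/w11.png

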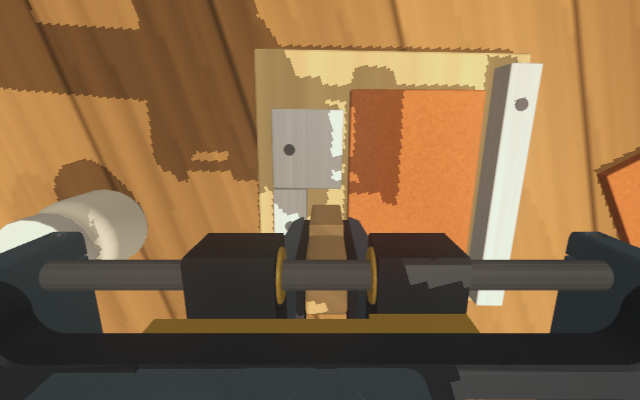

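View pics/m11.png

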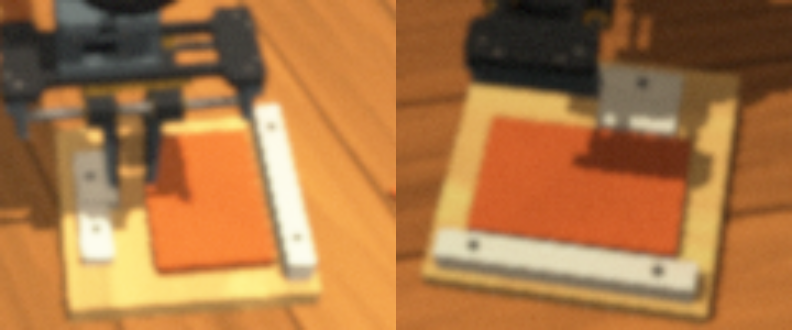

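```bash
python3 - <<'E'
from h import *
c=wload("w11"); t=np.radians(-16.2); R=np.array([[np.cos(t),np.sin(t)],[-np.sin(t),np.cos(t)]])
def j(P,z): return (cast("",P,z,c)[:,:2]@R.T-[594.5,135]).round(1)
print("thick L,R,boundary",j([(272,150),(342,150),(300,188)],29).tolist())
print("tile left",j([(350,100),(347,200)],31).tolist(),"tile right",j([(484,100),(474,200)],31).tolist(),"tile top",j([(400,90)],31))
print("fence inner top",j([(511,64),(477,300)],40).tolist())
crop("pics/w11.png","pics/w11c.png",240,80,130,145,4)
E
```

```text
thick L,R,boundary [[-81.2, 27.4], [-32.4, 27.5], [-62.1, 0.4]]
tile left [[-27.7, 60.7], [-28.4, -7.9]] tile right [[61.5, 60.9], [62.9, -7.6]] tile top [[ 5.2 67.1]]
fence inner top [[71.4, 81.8], [69.8, -82.5]]
```

View pics/w11c.png

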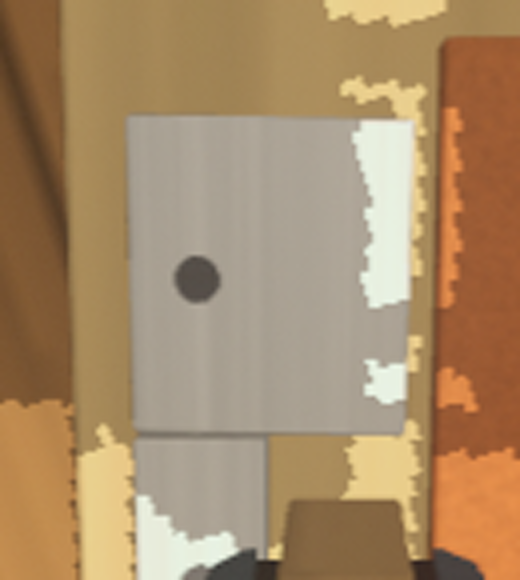

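Jig estimates agree to about 1 mm. The gap's middle is at jig x ≈ -43 and I'm at -43.1. I lower until the foot is just above the board.

Emit:
{"method": "drive_tool", "body": {
  "motion": [
    [[-0.0005,-0.002,-0.006],[0,0,0]],
    [[0,0,-0.008],[0,0,0]],
    [[0,0,-0.007],[0,0,0]],
    [[0,0,-0.006],[0,0,0]],
    [[0,0,-0.005],[0,0,0]],
    [[0,0,-0.003],[0,0,0]],
    [[0,0,-0.002],[0,0,0]],
    [[0,0,0],[0,0,0]],
    [[0,0,0],[0,0,0]],
    [[0,0,0],[0,0,0]]
  ]
}}

```text
time_s: 19.63
ee_pos: [560.3, -47.0, 46.9]
ee_rot: [-180.0, -0.0, -16.1]
force: [-0.5, 0.2, 0.0]
gripper_width: 17.7
```

Emit:
{"method": "drive_tool", "body": {
  "motion": [
    [[0,0,-0.0005],[0,0,0]],
    [[0,0,0],[0,0,0]],
    [[0,0,-0.0005],[0,0,0]],
    [[0,0,0],[0,0,0]],
    [[0,0,-0.0005],[0,0,0]],
    [[0,0,0],[0,0,0]],
    [[0,0,-0.0005],[0,0,0]],
    [[0,0,0],[0,0,0]],
    [[0,0,0],[0,0,0]],
    [[0,0,0],[0,0,0]]
  ]
}}

```text
time_s: 20.47
ee_pos: [560.1, -46.9, 45.5]
ee_rot: [-180.0, -0.0, -16.1]
force: [-2.3, 0.2, 8.7]
gripper_width: 18.2
```

The foot touched the board, with 8.7 N up at z 45.5, which is the expected height. I ease off vertically, then push along the jig's +x.

Emit:
{"method": "drive_tool", "body": {
  "motion": [
    [[0,0,0.0005],[0,0,0]],
    [[0,0,0],[0,0,0]],
    [[0.001,-0.0003,0],[0,0,0]],
    [[0.001,-0.0003,0],[0,0,0]],
    [[0.001,-0.0003,0],[0,0,0]],
    [[0.001,-0.0003,0],[0,0,0]],
    [[0.001,-0.0003,0],[0,0,0]],
    [[0.001,-0.0003,0],[0,0,0]],
    [[0,0,0],[0,0,0]],
    [[0,0,0],[0,0,0]]
  ]
}}

```text
time_s: 21.3
ee_pos: [564.3, -48.2, 45.5]
ee_rot: [180.0, 0.2, -16.1]
force: [-4.8, 2.0, 9.7]
gripper_width: 17.9
```

Emit:
{"method": "drive_tool", "body": {
  "motion": [
    [[0.001,-0.0003,0],[0,0,0]],
    [[0.001,-0.0003,0],[0,0,0]],
    [[0.001,-0.0003,0],[0,0,0]],
    [[0.001,-0.0003,0],[0,0,0]],
    [[0,0,0],[0,0,0]],
    [[0,0,0],[0,0,0]],
    [[0,0,0],[0,0,0]],
    [[0,0,0],[0,0,0]],
    [[0,0,0],[0,0,0]],
    [[0,0,0],[0,0,0]]
  ]
}}

```text
time_s: 22.13
ee_pos: [567.2, -49.1, 45.5]
ee_rot: [180.0, 0.4, -16.1]
force: [-8.6, 2.0, 11.0]
gripper_width: 18.1
```

```bash
cat >> h.py <<'E'
t=np.radians(-16.2); RJ=np.array([[np.cos(t),np.sin(t)],[-np.sin(t),np.cos(t)]])
def jst():
    s=env.state(); print(s['time_s'],"jig",(RJ@s['ee_pos'][:2]-[594.5,135]).round(2),"z",s['ee_pos'][2].round(2),"Fj",(RJ@s['force'][:2]).round(2),s['force'][2].round(2),"rot",s['ee_rot'].round(2),"T",s['torque'].round(2),s['gripper_width'])
E
python3 - <<'E'
from h import *
jst(); c=wshot("w12"); crop("pics/w12.png","pics/w12c.png",210,0,350,250,2.2)
E
```

```text
22.1333 jig [-36.16 -23.93] z 45.52 Fj [-8.82 -0.49] 11.0 rot [179.99   0.36 -16.09] T [ 0.44  1.63 -0.02] 18.08993892213102
22.1833 [567.1 -49.1  45.5] [179.99   0.36 -16.09] [-8.04  2.48 11.81] 17.8189976081471
```

View pics/w12c.png

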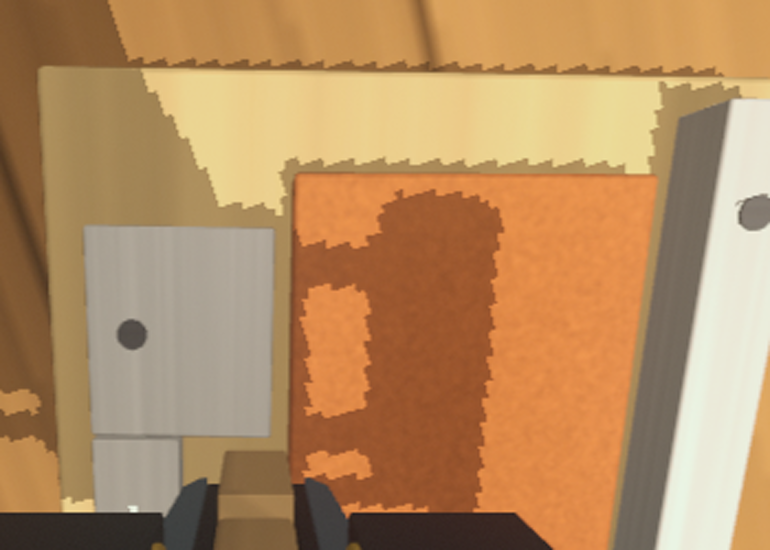

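Emit:
{"method": "drive_tool", "body": {
  "motion": [
    [[0,0,0.0005],[0,0,0]],
    [[0,0,0],[0,0,0]],
    [[0,0,0],[0,0,0]],
    [[0.001,-0.0003,0],[0,0,0]],
    [[0.001,-0.0003,0],[0,0,0]],
    [[0.001,-0.0003,0],[0,0,0]],
    [[0,0,0],[0,0,0]],
    [[0,0,0],[0,0,0]],
    [[0,0,0],[0,0,0]],
    [[0,0,0],[0,0,0]]
  ]
}}

```text
time_s: 23.02
ee_pos: [571.6, -50.5, 45.5]
ee_rot: [180.0, 0.2, -16.1]
force: [-4.4, 0.9, 6.9]
gripper_width: 17.9
```

```bash
python3 - <<'E'
from h import *
jst()
E
```

```text
23.0167 jig [-31.56 -24.03] z 45.53 Fj [-4.5  -0.38] 6.86 rot [179.99   0.19 -16.07] T [0.17 1.05 0.05] 17.875353185103062
```

Emit:
{"method": "drive_tool", "body": {
  "motion": [
    [[0,0,0.0003],[0,0,0]],
    [[0.001,-0.0003,0],[0,0,0]],
    [[0.001,-0.0003,0],[0,0,0]],
    [[0.001,-0.0003,0],[0,0,0]],
    [[0,0,0],[0,0,0]],
    [[0,0,0],[0,0,0]],
    [[0,0,0],[0,0,0]],
    [[0,0,0],[0,0,0]],
    [[0,0,0],[0,0,0]],
    [[0,0,0],[0,0,0]]
  ]
}}

```text
time_s: 23.85
ee_pos: [573.7, -51.1, 45.6]
ee_rot: [180.0, 0.3, -16.1]
force: [-6.4, 1.6, 6.8]
gripper_width: 18.0
```

```bash
python3 - <<'E'
from h import *
jst()
c=wshot("w13"); crop("pics/w13.png","pics/w13c.png",210,0,350,250,2.2)
E
```

```text
23.85 jig [-29.35 -23.97] z 45.56 Fj [-6.58 -0.23] 6.75 rot [179.99   0.32 -16.07] T [0.45 1.57 0.08] 18.02884801771341
23.9 [573.7 -51.1  45.6] [179.99   0.32 -16.08] [-7.72  3.2   6.69] 17.709337019554226
```

View pics/w13c.png

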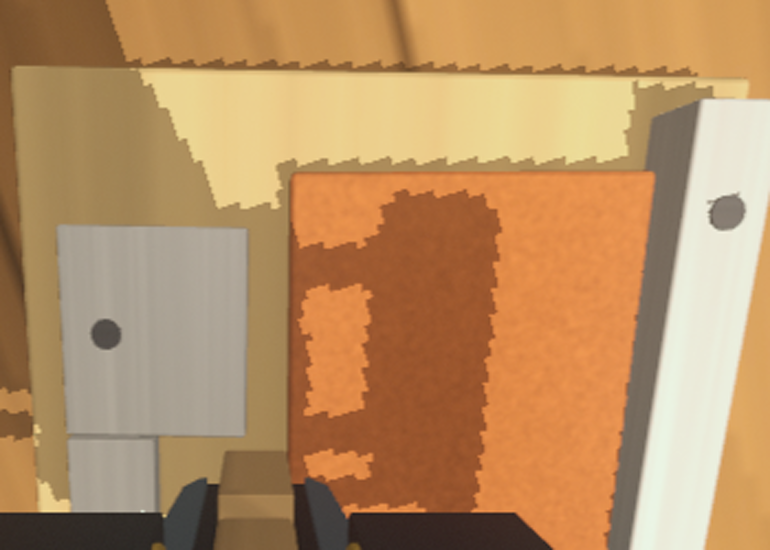

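The tile is at or almost at the fence. I build the press up gradually.

Emit:
{"method": "drive_tool", "body": {
  "motion": [
    [[0.001,-0.0003,0],[0,0,0]],
    [[0.001,-0.0003,0],[0,0,0]],
    [[0,0,0],[0,0,0]],
    [[0,0,0],[0,0,0]],
    [[0,0,0],[0,0,0]],
    [[0,0,0],[0,0,0]],
    [[0,0,0],[0,0,0]],
    [[0,0,0],[0,0,0]],
    [[0,0,0],[0,0,0]],
    [[0,0,0],[0,0,0]]
  ]
}}

```text
time_s: 24.73
ee_pos: [573.9, -51.1, 45.6]
ee_rot: [180.0, 0.5, -16.1]
force: [-10.2, 4.4, 10.5]
gripper_width: 17.6
```

Emit:
{"method": "drive_tool", "body": {
  "motion": [
    [[0.001,-0.0003,0],[0,0,0]],
    [[0.001,-0.0003,0],[0,0,0]],
    [[0,0,0],[0,0,0]],
    [[0,0,0],[0,0,0]],
    [[0,0,0],[0,0,0]],
    [[0,0,0],[0,0,0]],
    [[0,0,0],[0,0,0]],
    [[0,0,0],[0,0,0]],
    [[0,0,0],[0,0,0]],
    [[0,0,0],[0,0,0]]
  ]
}}

```text
time_s: 25.57
ee_pos: [574.0, -51.2, 45.6]
ee_rot: [180.0, 0.8, -16.1]
force: [-14.2, 5.7, 15.2]
gripper_width: 17.9
```

```bash
python3 - <<'E'
from h import *
jst()
E
```

```text
25.5667 jig [-28.99 -23.97] z 45.56 Fj [-15.25   1.54] 15.21 rot [179.98   0.79 -16.1 ] T [1.03 3.   0.05] 17.859625481966027
```

Emit:
{"method": "drive_tool", "body": {
  "motion": [
    [[0,0,0.0004],[-0.0017,-0.0058,0]],
    [[0,0,0.0004],[-0.0017,-0.0058,0]],
    [[0.001,-0.0003,0],[0,0,0]],
    [[0.001,-0.0003,0],[0,0,0]],
    [[0,0,0],[0,0,0]],
    [[0,0,0],[0,0,0]],
    [[0,0,0],[0,0,0]],
    [[0,0,0],[0,0,0]],
    [[0,0,0],[0,0,0]],
    [[0,0,0],[0,0,0]]
  ]
}}

```text
time_s: 26.4
ee_pos: [574.2, -51.1, 45.6]
ee_rot: [180.0, 0.3, -16.1]
force: [-16.0, 7.8, 13.1]
gripper_width: 18.1
```

```bash
python3 - <<'E'
from h import *
jst()
c=wshot("w14"); crop("pics/w14.png","pics/w14c.png",210,0,350,250,2.2)
f=env.grab_frame("side")[:,:,::-1]; cv2.imwrite("pics/s14.png",f); f=env.grab_frame("scene")[:,:,::-1]; cv2.imwrite("pics/sc14.png",f)
a=cv2.resize(cv2.imread("pics/s14.png")[160:250,275:385],None,fx=3.6,fy=3.6); b=cv2.resize(cv2.imread("pics/sc14.png")[160:250,255:365],None,fx=3.6,fy=3.6)
cv2.imwrite("pics/m14.png",np.hstack([a,b]))
jst()
E
```

```text
26.4 jig [-28.86 -23.93] z 45.56 Fj [-17.58   3.06] 13.15 rot [179.97   0.35 -16.14] T [ 1.3   3.42 -0.03] 18.141875379037046
26.45 [574.2 -51.1  45.5] [179.97   0.35 -16.13] [-16.19   6.09  13.03] 17.63218014760426
26.55 jig [-28.85 -23.95] z 45.56 Fj [-17.1    1.56] 13.4 rot [179.97   0.35 -16.14] T [ 1.31  3.48 -0.06] 17.676413453104963
```

View pics/w14c.png

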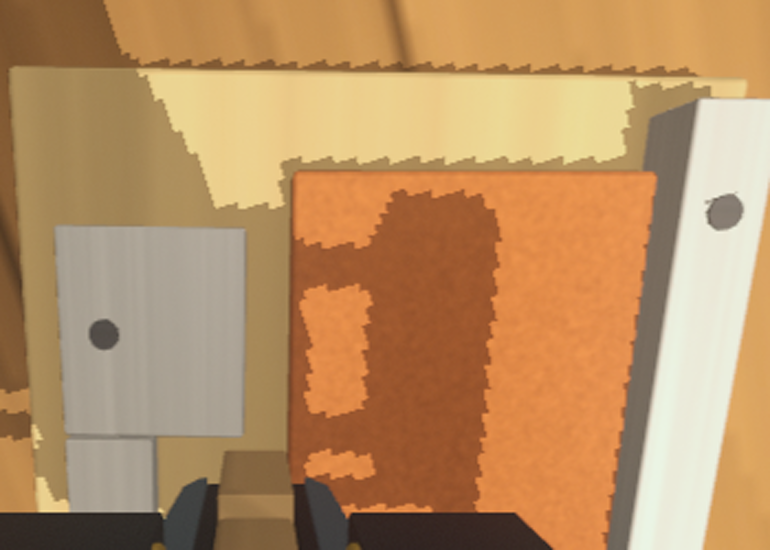

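View pics/m14.png

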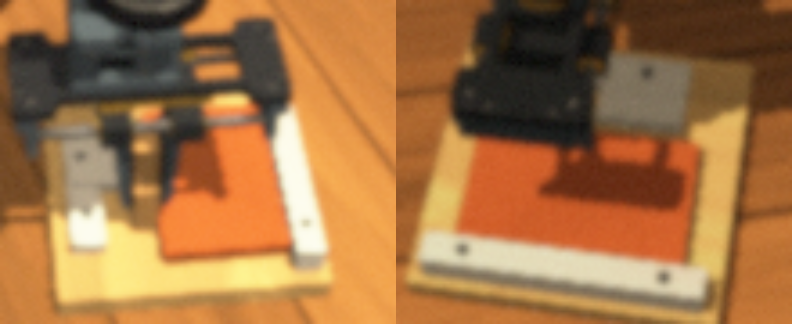

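```bash
python3 - <<'E'
from h import *
c=wload("w14")
def j(P,z): return (cast("",(np.array(P,float)+.5)/2.2-.5+[210,0],z,c)[:,:2]@RJ.T-[594.5,135]).round(1).tolist()
print("tile left",j([(292,180),(291,300),(291,440)],31))
print("tile right",j([(655,175),(632,380),(608,540)],31))
print("thick R",j([(245.5,230),(244,330),(243.5,433)],29))
print("fence top inner",j([(697,100),(629,550)],40), "fence foot visible?",j([(645,172),(612,500)],18))
im=cv2.imread("pics/w14.png"); hsv=cv2.cvtColor(im,cv2.COLOR_BGR2HSV)
# tile left edge by colour rows
m=((hsv[:,:,0]<13)&(hsv[:,:,1]>150)).astype(np.uint8)
P=[];Q=[]
for v in range(85,205,10):
    r=np.where(m[v,300:520])[0]; 
    if len(r)>50: P.append((300+r[0],v)); Q.append((300+r[-1],v))
A=cast("",P,31,c)[:,:2]@RJ.T-[594.5,135]; B=cast("",Q,31,c)[:,:2]@RJ.T-[594.5,135]
print(A.round(1).tolist()); print(B.round(1).tolist())
for X in(A,B): print("slope deg",np.degrees(np.polyfit(X[:,1],X[:,0],1)[0]))
E
```

```text
tile left [[-20.5, 65.9], [-20.3, 36.9], [-19.8, -0.2]]
tile right [[68.7, 67.2], [69.8, 16.4], [69.1, -28.6]]
thick R [[-32.0, 54.2], [-32.5, 29.0], [-32.7, 1.2]]
fence top inner [[71.3, 82.2], [70.4, -27.9]] fence foot visible? [[72.7, 69.5], [75.6, -21.2]]
[[-20.1, 59.0], [-20.0, 53.7], [-19.9, 48.4], [-20.4, 43.0], [-20.3, 37.5], [-20.2, 31.9], [-20.2, 26.2], [-20.1, 20.5], [-20.0, 14.6], [-19.9, 8.7], [-20.4, 2.7]]
[[68.5, 59.1], [68.7, 53.9], [68.9, 48.6], [68.5, 43.2], [68.1, 37.7], [68.3, 32.1], [68.5, 26.5], [68.7, 20.7], [68.3, 14.9], [68.5, 9.0], [68.7, 3.0]]
slope deg 0.0568522106813312
slope deg 0.08078085834364548
```

The tile is flush: left edge at -20.1 (expected -20), slope below 0.1°. I'll firm the press up a little and keep the spacer upright.

Emit:
{"method": "drive_tool", "body": {
  "motion": [
    [[0,0,0.0004],[-0.002,-0.007,0]],
    [[0.001,-0.0003,0],[-0.0014,-0.0048,0]],
    [[0.001,-0.0003,0],[0,0,0]],
    [[0,0,0],[0,0,0]],
    [[0,0,0],[0,0,0]],
    [[0,0,0],[0,0,0]],
    [[0,0,0],[0,0,0]],
    [[0,0,0],[0,0,0]],
    [[0,0,0],[0,0,0]],
    [[0,0,0],[0,0,0]]
  ]
}}

```text
time_s: 27.38
ee_pos: [574.1, -51.1, 45.5]
ee_rot: [180.0, -0.1, -16.2]
force: [-18.9, 8.2, 14.5]
gripper_width: 17.8
```

Emit:
{"method": "drive_tool", "body": {
  "motion": [
    [[0,0,0],[0,0,0]],
    [[0,0,0],[0,0,0]],
    [[0,0,0],[0,0,0]],
    [[0,0,0],[0,0,0]],
    [[0,0,0],[0,0,0]],
    [[0,0,0],[0,0,0]],
    [[0,0,0],[0,0,0]],
    [[0,0,0],[0,0,0]],
    [[0,0,0],[0,0,0]],
    [[0,0,0],[0,0,0]]
  ]
}}

```text
time_s: 28.22
ee_pos: [574.2, -51.1, 45.5]
ee_rot: [180.0, -0.1, -16.2]
force: [-19.0, 8.3, 13.9]
gripper_width: 17.9
```

```bash
python3 - <<'E'
from h import *
jst()
c=wshot("w15")
f=env.grab_frame("side")[:,:,::-1]; cv2.imwrite("pics/s15.png",f); f=env.grab_frame("scene")[:,:,::-1]; cv2.imwrite("pics/sc15.png",f)
a=cv2.resize(cv2.imread("pics/s15.png")[100:250,220:400],None,fx=2.2,fy=2.2); b=cv2.resize(cv2.imread("pics/sc15.png")[120:270,280:460],None,fx=2.2,fy=2.2)
cv2.imwrite("pics/m15.png",np.hstack([a,b]))
jst()
E
```

```text
28.2167 jig [-28.88 -23.92] z 45.55 Fj [-20.58   2.68] 13.94 rot [ 1.7997e+02 -9.0000e-02 -1.6170e+01] T [ 1.68  4.18 -0.06] 17.941285235267923
28.2667 [574.1 -51.2  45.5] [ 1.7996e+02 -9.0000e-02 -1.6160e+01] [-18.71   8.05  14.34] 17.303940380797272
28.3667 jig [-28.9  -23.92] z 45.53 Fj [-21.98   2.49] 14.86 rot [ 1.7997e+02 -9.0000e-02 -1.6170e+01] T [ 1.67  4.18 -0.07] 17.718037380750673
```

View pics/m15.png

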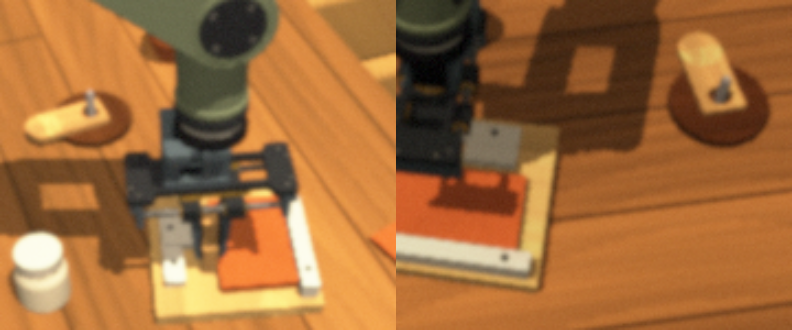

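View pics/w15.png

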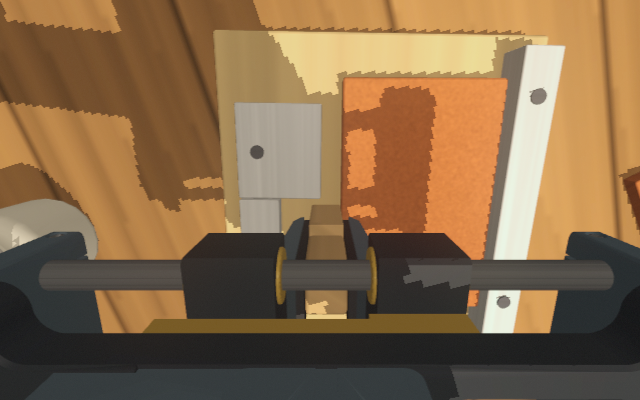

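The rib lies on the post, the spacer is upright in the wide gap, and the tile is against the fence with about 20 N held steady. Finger tips are at 45.5 mm, 14 mm above the tile. I'm handing in.

```bash
python3 - <<'E'
from h import *
print(env.job_done()); jst()
E
```

```text
the job is handed in; nothing more can be done
None
the job is handed in; nothing more can be done
```

I moved the rib to its post, lying flat on the base with the pin through its eye. I then stood the wooden spacer in the gap at the thin stop block (the jig's -y one) and pushed the tile flush to the fence. The job was handed in at about 28 s, still gripping the spacer and pressing; it reported no verdict.

**Last checks that passed:**
- **Tile:** its edge is at jig x ≈ -20.1 mm (flush is -20), with a slope under 0.1°. I measured this just before the final firming of the press, and the tool did not move afterwards.
- **Press:** steady at about 20 N toward the fence.
- **Spacer:** gripped at about 18 mm, tool tilt about 0.1°. Its foot is on the board; the vertical force is about 14 N, so part of the 20 N goes into foot friction.
- **Fingers:** tips about 14 mm above the tile.
- **Bystanders:** the vase, bowl, jar and orange look-alike were not touched.

**Disagreements:**
- The two fixed cameras differed by up to about 8 mm in y, so I placed by the wrist camera.
- The tile's right edge read 1 to 1.5 mm short of the fence by colour mask, because of edge blur and shadow. The left edge and the stalled push both say flush.
- The force reading straight after hand-in could not be taken.

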